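Seat the lens barrel in the sprung V-nest

ROBOT

A 7-joint arm with a two-finger parallel gripper is mounted at the origin on the work surface. World frame = base frame: x ahead of the robot, y to its left, z up, the work surface at z = 0. Lengths are in mm, angles in rad, forces in N, time in s.
With the tool pointing down it reaches from about 400 to 875 mm from the base axis. Payload 4.4 kg.
Tool frame: the origin (TCP) lies at the very end of the fingers, on their centre line; the grasp point (between the pads) lies 19 mm behind it; z points along the fingers, y is the line along which they close (so a half turn about z gives the same grasp; the last joint's range is limited). The gripper opens to 85 mm and grips with 20 to 120 N. Pads are 22 mm wide; open, the fingers measure 114 mm over their backs; the gripper's body (76 mm by 85 mm) begins 54 mm behind the grasp point. The pads swing forward as they close: fully open they stand 13 mm farther back than shut.
Start: joints at [-1.39, 0.628, 0.038, 1.517, -0.027, 0.996, -0.02], TCP at [158.771, 630.325, 231.313] pointing down, gripper open.
Joint ranges: [-3.06, 3.06], [-0.37, 2.12], [-1.25, 1.32], [0.18, 2.47], [-1.1, 4.24], [0.23, 1.98], [-2.94, 2.94]. Speed limits (rad/s): [2.57, 2.57, 3.14, 3.14, 3.14, 3.14, 3.14].

INTERFACE

Orientations are given as [roll, pitch, yaw] about the fixed x, y, z axes, in that order (R = Rz(yaw) Ry(pitch) Rx(roll)).
In Python, from cell import ctrl gives the robot as it stands.
- The arm moves only by the tool step_arm, never from a script. Its argument "series" is a list that holds one entry, the list of rows, each a list of 7 numbers: the turn, a rotation vector about the tool's x, y, z as a fraction of full scale, then the shift along the tool's x, y, z as a fraction of full scale, then the closure, from 0 (fully open) to 1 (shut). In form: [[[ax, ay, az, tx, ty, tz, gripper], ...]]. A call has 1 to 12 rows; each row shifts and turns the commanded pose from where the row before left it, along the tool's axes as they then stand; what a row does not reach is not made up. Full scale, the value 1, is 150 mm for a shift and 45 degrees for a turn. A row lasts 1/10 s, in which the tool goes at most 50 mm and 8.59 degrees, less where a joint would pass 70% of its speed; a pose out of reach is approached as far as the arm can. A call with a number of a shift or a turn outside -1 to 1 is refused whole. A call with a gripper value outside its range is refused whole. The fingers move at their own pace and stop on an object; the grip force is fixed at half the most. Time passes only in rows, so rows that do not move let the fingers close. It gives the time, the measured TCP pose, the force, the opening and the grip force at its end, in the units of the state.
- ctrl.read_state(): the state, without advancing time (a new reading comes with each control period).
- ctrl.get_image(name): name is "scene" or "top" or "wrist"; returns a dict with "img" (400x640x3 uint8, red, green, blue), "fx", "fy", "cx", "cy" (pixels), "R" (3x3) and "t" (3): a world point X has camera coordinates R X + t. Camera axes: x right, y down, z forward; pixel columns grow to the right and rows downward; lengths in mm; the calibration is good to about 2 mm. A picture is of the moment at which its call begins. There is no depth.
- ctrl.finish_job(): hands the job in; it is judged then, once.
Trained networks look in a picture, given as the dict that the camera call returned (one of the last four; its "shot" number tells which), for a name from the list of things; names that differ only in an ending like _2 or _b are one class to them, and where a whole thing is asked for, a point or a joint stands for the part that bears it (a point fixed in the world has none). Each returns a list of dicts, best first, with "score" (0 to 1); they miss things now and then, are a little off and sometimes report something else, mostly with a low value. They report only what shows in the picture. A call takes as long as a camera call.
- ctrl.recognise(picture, thing): "centre" ([column, row] in pixels, amid what is visible of it).
The state is a dict: "clock": time; "qpos": joint angles; "qd": joint speeds; "tau": joint torques, N m; "eef_pos": TCP position; "tool_rot": TCP orientation; "force": force on the tool from outside, world axes, zero at the start; "torque": the same for the moment, N m; "width": finger opening in mm; "gripper_force": force on a finger pad.
Only numpy, scipy, OpenCV 4.12 (cv2) and the standard library are available. Lean on these libraries where they do the work, as an engineer would, in place of code of your own. Each camera call takes 0.05 s, during which the arm holds its last target. There are 200 camera calls.

TASK

The thin setting rod is still lying in the spring-loaded V-nest: lift it out and lay it flat in the open tray. Then take the thick lens barrel from its rest, lay it lengthwise and centred in the V and let go, so that it settles onto both sloping faces; after that push down gently on the middle of its top with the gripper until the nest has sunk about half of its 14 mm travel. Finish while still holding it pressed down like that, and leave the other things on the bench where they are.

Things in the scene. Friction and masses are not known exactly. Their poses are not given: they have to be found in the camera images.
- nest_v (a point): V-nest: point on the bottom line of its 90-degree V groove, midway along; x along the groove, y across (left), z up; 70 mm above the bench when up, sinks with the nest. Two steel V-supports, 16 mm long, stand 44 mm either side of it along x, faces rising 24 mm; 72 mm free gap between for the fingers. A seated cylinder's axis lies above this line by 25.5 mm (barrel), 14.1 mm (rod)
- stand: fixed grey stand under the nest, 160 x 84 mm, 22 mm high, origin in the middle of its underside, axes as nest_v, with four guide posts 60 mm high at 72 mm along x and 34 mm along y from the middle. On it rides the sprung aluminium carriage plate (156 x 80 mm, top 50 mm above the bench) that carries the V-supports
- nest (a joint): how far the sprung carriage with the V has been pushed straight down, m: 0 up, 0.014 at its stop. It starts to sink under 5 N and then takes 0.8 N more per mm (about 11 N at half travel, the barrel's own weight of 2 to 3 N included); it springs back up when let go
- rod_center (a point): plain bright steel setting rod, 20 mm diameter, 120 mm long, about 0.15 kg; this point is its centre, x along its axis. It starts lying in the V, its middle within 8 mm of the V middle
- barrel_center (a point): dark steel lens barrel with bright rings and a glass at each end, 36 mm diameter, 120 mm long, about 0.25 kg; this point is its centre, x along its axis (y and z turn as it rolls). It starts lying on the lens rest, its axis 36 mm above the bench
- lens_rest: low grey plastic lens rest, fixed, 140 x 70 mm, origin in the middle of its underside, x along the barrel: a 6 mm base plate with two saddles 16 mm long at 44 mm to either side of the middle, 18 mm high under the barrel with 8 mm lips beside it, 72 mm free gap between the saddles
- tray_in (a point): open white tray, fixed, 200 (x) x 150 (y) mm outside, 22 mm high, walls and floor 4 mm; this point is the centre of its inner floor, 4 mm above the bench
- objective: bystander: microscope objective standing on its wide end, 32 mm diameter, 46 mm high, origin in the middle of its underside
- dropper: bystander: small amber dropper bottle, 32 mm diameter, 65 mm high, origin in the middle of its underside
- slide_box: bystander: closed grey slide box, 85 x 100 x 32 mm, origin in the middle of its underside

How it is judged (in metres and radians):
On the way, in this order (a step that is already met when the one before it is completed fails the run):
1. the setting rod lies in the tray, let go (x of rod_center in the frame of tray_in between -0.096 and 0.096 m and y of rod_center in the frame of tray_in between -0.071 and 0.071 m and z of rod_center in the frame of tray_in below 0.016 m and contact force between rod and the fingers below 0.3 N), for 0.2 s.
2. the barrel lies seated in the V, let go (x of barrel_center in the frame of nest_v between -0.015 and 0.015 m and y of barrel_center in the frame of nest_v between -0.003 and 0.003 m and z of barrel_center in the frame of nest_v between 0.0225 and 0.0285 m and angle between the x axis of barrel_center and the x axis of nest_v, either way round below 0.06 rad and contact force between barrel and the fingers below 0.3 N), for 0.2 s.
At the end, for the whole second after the job is handed in: Barrel along the V (0.06 rad), centred to 15 mm along, 3 mm across and 3 mm in height of seated, still, 1 to 15 N on each of the four V faces, pushed from on top by the gripper (over 2 N) with the nest sunk 3.5 to 11.5 mm; rod flat in the tray, let go (all of step 1 and x of barrel_center in the frame of nest_v between -0.015 and 0.015 m and y of barrel_center in the frame of nest_v between -0.003 and 0.003 m and z of barrel_center in the frame of nest_v between 0.0225 and 0.0285 m and angle between the x axis of barrel_center and the x axis of nest_v, either way round below 0.06 rad and value of joint nest between 0.0035 and 0.0115 m and contact force between barrel and nest_c3 between 1 and 15 N and contact force between barrel and nest_c4 between 1 and 15 N and contact force between barrel and nest_c5 between 1 and 15 N and contact force between barrel and nest_c6 between 1 and 15 N and contact force between barrel and the fingers above 2 N and z of the grasp point in the frame of nest_v above 0.04 m and linear speed of barrel below 0.02 m/s); the arm keeps its last pose, push and grip.
It fails at once if the barrel is rammed into the nest (over 30 N on one face) (contact force between barrel and nest_c3 above 30 N or contact force between barrel and nest_c4 above 30 N or contact force between barrel and nest_c5 above 30 N or contact force between barrel and nest_c6 above 30 N).
It fails at once if a bystander is shifted by over 30 mm or tipped (distance of any of objective, dropper, slide_box from where it was at the start of the episode above 0.03 m or angle between any of objective, dropper, slide_box's own z axis and vertical above 0.5 rad).
It also fails if it takes over 72 s, if anything falls off the work surface, if the arm or the gripper's body presses on something with over 40 N, if the wrist force passes 120 N, or if a joint passes its speed limit or range.

## Working session

There is one attempt and no reset: what is moved stays moved. The work goes in short steps, Python scripts to look and compute and a tool call to move; the robot and the scene stay as the last step left them, time stands still between calls to the robot, and variables do not carry over. Pictures are saved under pics/ and viewed, at most 10 in all, crops included, and the job is handed in when it is done.

Besides the shell and the picture viewer there is one more tool, called after "Request:" in YAML: its name, and indented under it one key for each argument. step_arm: Moves the arm, as the interface text tells. Shift numbers are shares of 150 mm and turn numbers shares of 45 degrees, none past 1 either way. Its arguments: {"type":"object","properties":{"series":{"type":"array","items":{"type":"array","items":{"type":"array","items":{"type":"number","minimum":-1,"maximum":1}}}}},"required":["series"]}

```bash
ls; mkdir -p pics; cat > h.py <<'E'
import numpy as np, cv2
from cell import ctrl
def ray(p,uv):
    R=np.array(p["R"]);t=np.array(p["t"])
    d=R.T@np.array([(uv[0]-p["cx"])/p["fx"],(uv[1]-p["cy"])/p["fy"],1]);return -R.T@t,d/np.linalg.norm(d)
def atz(p,uv,z):
    c,d=ray(p,uv);return c+d*(z-c[2])/d[2]
def tri(rs):
    A=0;b=0
    for c,d in rs:
        M=np.eye(3)-np.outer(d,d);A=A+M;b=b+M@c
    return np.linalg.solve(A,b)
def proj(p,X):
    q=np.array(p["R"])@np.array(X,float)+np.array(p["t"]);return [p["fx"]*q[0]/q[2]+p["cx"],p["fy"]*q[1]/q[2]+p["cy"]]
def save(p,n): cv2.imwrite("pics/"+n+".png",p["img"][:,:,::-1])
E
python3 - <<'E'
from h import *
np.set_printoptions(precision=1,suppress=True)
s=ctrl.read_state();print(s["clock"],s["eef_pos"],s["tool_rot"],s["width"],s["force"])
P={n:ctrl.get_image(n) for n in("scene","top")}
for n in P: save(P[n],n+"0"); print(n,ray(P[n],(320,200)))
for th in["nest_v","stand","rod_center","barrel_center","lens_rest","tray_in","objective","dropper","slide_box"]:
    r={n:ctrl.recognise(P[n],th)[:2] for n in P}
    print(th,{n:[(np.round(q["centre"]),round(q["score"],2)) for q in r[n]] for n in r})
    if all(r.values()): print("   ",tri([ray(P[n],r[n][0]["centre"]) for n in P]))
E
```

```text
pics
0.0 [158.6 629.7 230.4] [-3.1  0.   2.9] 85.48418619812566 [-0.6 -0.6  0.1]
scene (array([1025.1, -448.7,  662. ]), array([-0.5,  0.5, -0.7]))
top (array([ 451. ,    5.3, 1071.5]), array([ 0.2,  0. , -1. ]))
nest_v {'scene': [(array([292., 198.]), 0.62)], 'top': [(array([325., 240.]), 0.88)]}
    [530.    3.4  33.9]
stand {'scene': [(array([294., 203.]), 0.85)], 'top': [(array([326., 240.]), 0.86)]}
    [533.6   1.2  22. ]
rod_center {'scene': [(array([292., 186.]), 0.78), (array([292., 331.]), 0.35)], 'top': [(array([323., 235.]), 0.6)]}
    [537.6   4.3  73.7]
barrel_center {'scene': [(array([173., 251.]), 0.87)], 'top': [(array([420., 258.]), 0.79), (array([400., 161.]), 0.45)]}
    [ 476.7 -256.2   30.4]
lens_rest {'scene': [(array([181., 269.]), 0.61)], 'top': [(array([410., 254.]), 0.75)]}
    [ 485.1 -248.9  -23.1]
tray_in {'scene': [(array([347., 145.]), 0.74)], 'top': [(array([276., 157.]), 0.66), (array([233., 264.]), 0.6)]}
    [673.2  73.7 229. ]
objective {'scene': [(array([291., 182.]), 0.58), (array([419., 227.]), 0.5)], 'top': [(array([276., 159.]), 0.63)]}
    [655.   24.5 192.9]
dropper {'scene': [(array([291., 333.]), 0.75)], 'top': [(array([396., 163.]), 0.69)]}
    [ 750.5 -207.4    9.5]
slide_box {'scene': [(array([389., 266.]), 0.7), (array([293., 195.]), 0.5)], 'top': [(array([398., 162.]), 0.36)]}
    [ 777.1 -138.6  161.6]
```

View pics/top0.png

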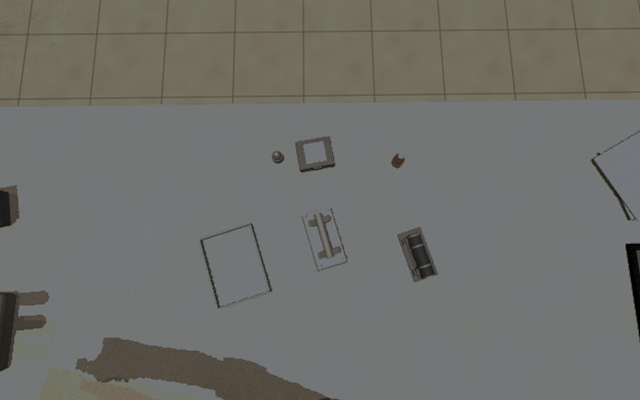

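View pics/scene0.png

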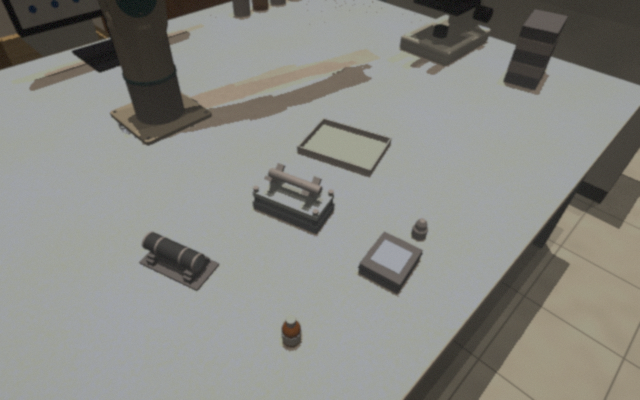

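The top view shows the tray at about (236,265), the rod and nest at (324,240), and the barrel on its rest at (418,256). The bystanders are far off at (278,157), (315,153) and (398,160). The scene view agrees. Next I work out approach positions and yaws.

```bash
python3 - <<'E'
from h import *
np.set_printoptions(precision=3,suppress=True)
p=ctrl.get_image("top")
T=[atz(p,c,22) for c in[(201,239),(252,225),(271,291),(219,306)]];print("tray",np.mean(T,0),[np.linalg.norm(T[i]-T[i-1]) for i in range(4)])
d=T[0]-T[3];print("tray yaw",np.arctan2(d[1],d[0]))
S=[atz(p,c,50) for c in[(303,214),(331,208),(347,262),(319,270)]];print("nest",np.mean(S,0),[np.linalg.norm(S[i]-S[i-1]) for i in range(4)])
d=S[0]-S[3]+S[1]-S[2];print("nest yaw",np.arctan2(d[1],d[0]))
a,b=atz(p,(411,235),40),atz(p,(426,277),40);d=a-b;print("barrel",(a+b)/2,np.linalg.norm(d),np.arctan2(d[1],d[0]))
a,b=atz(p,(317,213),84),atz(p,(330,258),84);d=a-b;print("rod",(a+b)/2,np.linalg.norm(d),np.arctan2(d[1],d[0]))
s=ctrl.read_state();print(s["tool_rot"],s["clock"])
E
```

```text
tray [465.288 247.109  22.   ] [np.float64(189.22934822455346), np.float64(145.27947780876164), np.float64(188.66981189684887), np.float64(144.2518991035107)]
tray yaw 0.3006279124839454
nest [532.296   1.623  50.   ] [np.float64(157.00900585769978), np.float64(78.37810042402204), np.float64(152.30353474725786), np.float64(77.74391801628923)]
nest yaw 0.26929146370406704
barrel [ 481.66  -251.263   40.   ] 118.37634865399083 0.29340173906588973
rod [537.172   5.541  84.   ] 122.59931157317472 0.267590625103604
[ 3.142 -0.     2.895] 1.05
```

Request:
step_arm:
  series:
    - [[0, 0, 0, -0.215, -0.216, 0, 0], [0, 0, 0, -0.215, -0.216, 0, 0], [0, 0, 0, -0.215, -0.216, 0, 0], [0, 0, 0, -0.215, -0.216, 0, 0], [0, 0, 0, -0.215, -0.216, 0, 0], [0, 0, 0, -0.215, -0.216, 0, 0], [0, 0, 0, -0.215, -0.216, 0, 0], [0, 0, 0, -0.215, -0.216, 0, 0], [0, 0, 0, -0.215, -0.216, 0, 0], [0, 0, 0, -0.215, -0.216, 0, 0], [0, 0, 0, -0.215, -0.216, 0, 0], [0, 0, 0, -0.215, -0.216, 0, 0]]

```text
clock: 2.25
eef_pos: [439.9, 157.2, 231.6]
tool_rot: [3.141, 0.001, 2.895]
force: [0.0, 0.7, 0.5]
width: 85.1
gripper_force: 0.0
```

Request:
step_arm:
  series:
    - [[0, 0, 0, -0.215, -0.216, 0, 0], [0, 0, 0, -0.215, -0.216, 0, 0], [0, 0, 0, -0.215, -0.216, 0, 0], [0, 0, 0, -0.215, -0.216, 0, 0], [0, 0, -0.164, 0, 0, 0, 0], [0, 0, -0.164, 0, 0, 0, 0], [0, 0, -0.164, 0, 0, 0, 0], [0, 0, -0.164, 0, 0, 0, 0], [0, 0, 0, 0, 0, 0, 0], [0, 0, 0, 0, 0, 0, 0]]

```text
clock: 3.25
eef_pos: [532.5, 1.4, 231.4]
tool_rot: [3.142, 0.0, -2.876]
force: [-0.4, 0.7, -0.3]
width: 85.6
gripper_force: 0.0
```

```bash
python3 - <<'E'
from h import *
np.set_printoptions(precision=3,suppress=True)
p=ctrl.get_image("wrist");save(p,"w1");np.save("w1.npy",p,allow_pickle=True)
print(ray(p,(320,200)),np.array(p["R"]))
for th in["nest_v","rod_center","stand"]: print(th,[(q["centre"],q["score"]) for q in ctrl.recognise(p,th)[:2]])
print(ctrl.read_state()["qpos"])
E
```

```text
(array([463.396, -16.681, 373.383]), array([ 0.265,  0.062, -0.962])) [[-0.262  0.965  0.001]
 [ 0.926  0.251  0.282]
 [ 0.272  0.074 -0.959]]
nest_v [([311.8, 169.4], 0.94)]
rod_center [([329.8, 194.8], 0.74), ([293.1, 351.2], 0.26)]
stand [([314.8, 167.1], 0.9)]
[-0.033  0.46  -0.032  1.845  0.019  0.837  1.763]
```

View pics/w1.png

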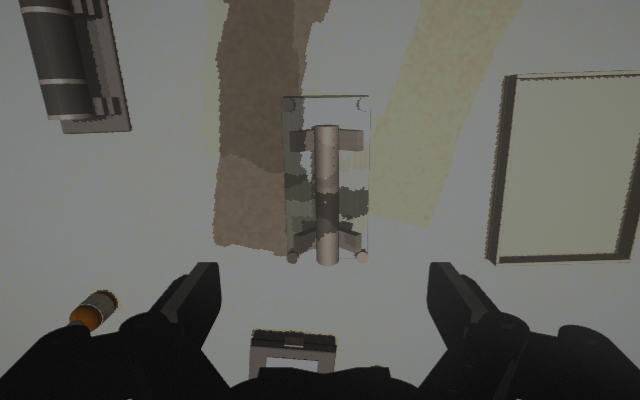

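The wrist view shows the rod from (327,126) to (328,262), lying in the two V supports at rows 140 and 240. The tray is on the right and the barrel is at upper left.

```bash
python3 - <<'E'
from h import *
np.set_printoptions(precision=3,suppress=True)
w=np.load("w1.npy",allow_pickle=True).item();t=ctrl.get_image("top")
print("tri rod",tri([ray(w,(328,193)),ray(t,(324,235))]))
a,b=atz(w,(328.5,262),80),atz(w,(327,126),92);d=a-b;print("rod",a,b,(a+b)/2,np.linalg.norm(d),np.arctan2(d[1],d[0]))
# posts tops z=60
Q=[atz(w,c,60) for c in[(291,104),(362,104),(362,257),(292,257)]]
print("posts",Q,np.mean(Q,0),[np.linalg.norm(Q[i]-Q[i-1]) for i in range(4)]);d=Q[2]+Q[3]-Q[0]-Q[1];print(np.arctan2(d[1],d[0]))
V=[atz(w,c,84) for c in[(304,138),(351,138),(303,240),(350,240)]];print("V",V,np.mean(V,0))
B=[atz(w,c,36) for c in[(70,114),(30,0)]];print(B)
E
```

```text
tri rod [537.479   5.633  78.902]
rod [599.201  24.895  80.   ] [481.234  -9.01   92.   ] [540.217   7.942  86.   ] 123.32864475414397 0.27986796723363555
posts [array([473.528, -42.87 ,  60.   ]), array([457.55 ,  15.983,  60.   ]), array([594.772,  57.806,  60.   ]), array([612.62,  -8.  ,  60.  ])] [534.618   5.729  60.   ] [np.float64(143.39625606939015), np.float64(60.98324452458872), np.float64(143.45348327757534), np.float64(68.18354468167334)]
0.2707424882651912
V [array([495.874, -24.341,  84.   ]), array([485.845,  12.605,  84.   ]), array([582.668,  -3.16 ,  84.   ]), array([571.763,  37.041,  84.   ])] [534.037   5.536  84.   ]
[array([ 536.952, -241.424,   36.   ]), array([ 449.605, -280.632,   36.   ])]
```

```bash
python3 - <<'E'
import cv2
i=cv2.imread("pics/w1.png")[80:280,250:410]
cv2.imwrite("pics/w1c.png",cv2.convertScaleAbs(cv2.resize(i,None,fx=3,fy=3,interpolation=cv2.INTER_CUBIC),alpha=1.4))
E
```

```text
(no output)
```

View pics/w1c.png

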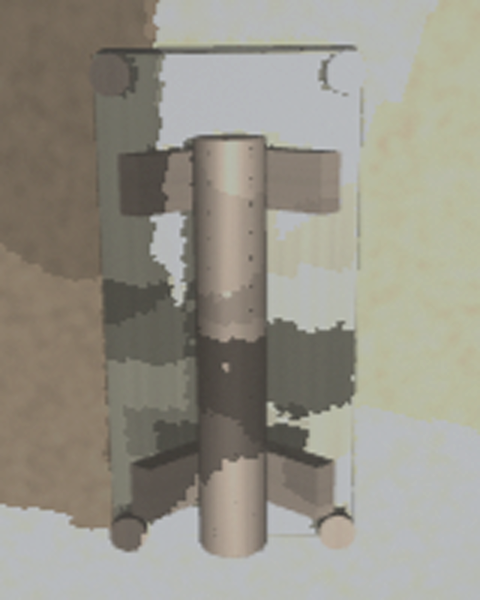

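```bash
python3 - <<'E'
from h import *
np.set_printoptions(precision=3,suppress=True)
w=np.load("w1.npy",allow_pickle=True).item()
f=lambda x,y:(250+(x+.5)/3-.5,80+(y+.5)/3-.5)
Q=[atz(w,f(*c),60) for c in[(118,74),(345,74),(336,531),(128,532)]]
print("posts",np.mean(Q,0),[np.linalg.norm(Q[i]-Q[i-1]) for i in range(4)]);d=Q[2]+Q[3]-Q[0]-Q[1];print(np.arctan2(d[1],d[0]))
a,b=atz(w,f(233.5,535),84.1),atz(w,f(229.5,160),84.1);d=a-b;y=np.arctan2(d[1],d[0]);print("rod",a,b,np.linalg.norm(d),y)
n=np.array([-np.sin(y),np.cos(y)]);print("lat of nest rel rod line",n@(np.mean(Q,0)-a)[:2])
V=[atz(w,f(*c),94) for c in[(119,153),(340,150)]]+[atz(w,f(*c),94) for c in[(132,463),(333,461)]];print("V",np.mean(V,0),V)
E
```

```text
posts [534.628   5.878  60.   ] [np.float64(143.09558366554543), np.float64(65.00833654926807), np.float64(142.766957684995), np.float64(67.52422444231894)]
0.26871282708336175
rod [593.736  22.397  84.1  ] [487.27   -7.977  84.1  ] 110.71435575282568 0.27791338922000375
lat of nest rel rod line 0.3312789985800308
V [525.951   2.964  94.   ] [array([492.265, -36.539,  94.   ]), array([476.442,  18.82 ,  94.   ]), array([575.304, -12.644,  94.   ]), array([559.792,  42.222,  94.   ])]
```

Request:
step_arm:
  series:
    - [[0, 0, -0.008, -0.055, 0.025, 0.2, 0], [0, 0, 0, 0, 0, 0.27, 0], [0, 0, 0, 0, 0, 0.27, 0], [0, 0, 0, 0, 0, 0.2, 0], [0, 0, 0, 0, 0, 0.1, 0], [0, 0, 0, 0, 0, 0.06, 0], [0, 0, 0, 0, 0, 0, 0], [0, 0, 0, 0, 0, 0, 0.3]]

```text
clock: 4.3
eef_pos: [540.1, 7.4, 66.9]
tool_rot: [-3.141, 0.001, -2.867]
force: [1.0, 0.1, 0.2]
width: 72.8
gripper_force: 0.0
```

Request:
step_arm:
  series:
    - [[0, 0, 0, 0, 0, 0, 0.6], [0, 0, 0, 0, 0, 0, 1], [0, 0, 0, 0, 0, 0, 1], [0, 0, 0, 0, 0, 0, 1], [0, 0, 0, 0, 0, 0, 1], [0, 0, 0, 0, 0, 0, 1], [0, 0, 0, 0, 0, 0, 1]]

```text
clock: 5.0
eef_pos: [540.2, 6.3, 66.7]
tool_rot: [-3.14, 0.001, -2.868]
force: [1.8, -5.1, 3.5]
width: 18.2
gripper_force: 58.4
```

Request:
step_arm:
  series:
    - [[0, 0, 0, 0, 0, -0.1, 1], [0, 0, 0, 0, 0, -0.2, 1], [0, 0, 0, 0, 0, -0.2, 1], [0, 0, 0, 0.008, 0.2, 0, 1], [0, 0, 0, 0.008, 0.28, 0, 1], [0, 0, 0, 0.008, 0.28, 0, 1], [0, 0, 0, 0.008, 0.28, 0, 1], [0, 0, 0, 0.008, 0.28, 0, 1], [0, 0, 0, 0.008, 0.24, 0, 1], [0, 0, 0, 0, 0.12, 0, 1], [0, 0, 0, 0, 0, 0, 1], [0, 0, 0, 0, 0, 0, 1]]

```text
clock: 6.2
eef_pos: [463.1, 247.9, 140.7]
tool_rot: [-3.141, -0.002, -2.866]
force: [0.2, 0.1, -0.9]
width: 18.2
gripper_force: 58.9
```

```bash
python3 - <<'E'
from h import *
p=ctrl.get_image("wrist");save(p,"w2");np.save("w2.npy",p,allow_pickle=True)
s=ctrl.read_state();print(s["eef_pos"],s["force"],s["width"])
E
```

```text
[463.72057914 246.79628446 140.78922204] [-0.28023071 -1.73788918 -1.01612879] 18.076597375643942
```

View pics/w2.png

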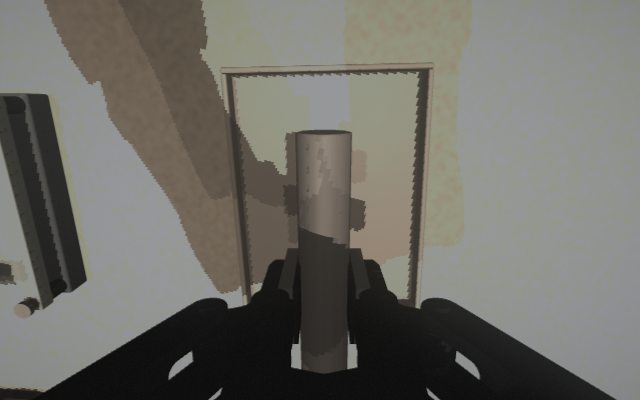

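The rod is held level above the tray, whose walls are at columns 222–432 with the near wall at row 68. It lies lengthwise and within the tray, so I lower it.

Request:
step_arm:
  series:
    - [[0, 0, 0, 0, 0, 0.2, 1], [0, 0, 0, 0, 0, 0.28, 1], [0, 0, 0, 0, 0, 0.2, 1], [0, 0, 0, 0, 0, 0.12, 1], [0, 0, 0, 0, 0, 0.06, 1], [0, 0, 0, 0, 0, 0.03, 1], [0, 0, 0, 0, 0, 0, 1]]

```text
clock: 6.95
eef_pos: [464.6, 247.4, 7.9]
tool_rot: [-3.141, 0.0, -2.868]
force: [-0.1, -0.2, -2.0]
width: 18.0
gripper_force: 58.9
```

Request:
step_arm:
  series:
    - [[0, 0, 0, 0, 0, 0.014, 1], [0, 0, 0, 0, 0, 0, 1], [0, 0, 0, 0, 0, 0, 0.7], [0, 0, 0, 0, 0, 0, 0.6], [0, 0, 0, 0, 0, 0, 0.5], [0, 0, 0, 0, 0, 0, 0.4], [0, 0, 0, 0, 0, 0, 0.3]]

```text
clock: 7.65
eef_pos: [464.2, 248.0, 5.8]
tool_rot: [3.142, 0.0, -2.867]
force: [-0.2, 0.0, -0.9]
width: 59.8
gripper_force: 0.0
```

Request:
step_arm:
  series:
    - [[0, 0, 0, 0, 0, -0.1, 0.2], [0, 0, 0, 0, 0, -0.28, 0.1], [0, 0, 0, 0, 0, -0.3, 0], [0, 0, 0, 0, 0, -0.3, 0], [0, 0, 0, 0.0655, -0.27, 0, 0], [0, 0, 0, 0.0655, -0.27, -0.15, 0], [0, 0, 0, 0.0655, -0.27, -0.15, 0], [0, 0, 0, 0.0655, -0.27, 0, 0], [0, 0, 0, 0.0655, -0.27, 0, 0], [0, 0, 0, 0.0655, -0.27, 0, 0]]

```text
clock: 8.65
eef_pos: [473.2, -3.5, 198.1]
tool_rot: [-3.141, 0.001, -2.867]
force: [1.2, -0.5, -0.6]
width: 85.4
gripper_force: 0.0
```

Request:
step_arm:
  series:
    - [[0, 0, 0, 0.0655, -0.27, 0, 0], [0, 0, 0, 0.0655, -0.27, 0, 0], [0, 0, 0, 0.0655, -0.27, 0, 0], [0, 0, 0, 0.0655, -0.27, 0, 0], [0, 0, 0, 0.0655, -0.27, 0, 0], [0, 0, 0, 0.0655, -0.27, 0, 0], [0, 0, 0, 0, 0, 0, 0], [0, 0, 0, 0, 0, 0, 0]]

```text
clock: 9.45
eef_pos: [481.9, -252.7, 197.4]
tool_rot: [3.141, -0.001, -2.87]
force: [0.4, -0.1, 0.4]
width: 85.3
gripper_force: 0.0
```

```bash
python3 - <<'E'
from h import *
np.set_printoptions(precision=3,suppress=True)
p=ctrl.get_image("wrist");save(p,"w3");np.save("w3.npy",p,allow_pickle=True)
for th in["barrel_center"]: print(th,[(q["centre"],q["score"]) for q in ctrl.recognise(p,th)[:2]])
t=ctrl.get_image("top");save(t,"top3")
for th in["rod_center","tray_in"]: print(th,[(q["centre"],q["score"],atz(t,q["centre"],14)) for q in ctrl.recognise(t,th)[:2]])
s=ctrl.read_state();print(s["eef_pos"],s["tool_rot"],s["qpos"],s["clock"])
a=cv2.imread("pics/w3.png");b=cv2.convertScaleAbs(cv2.resize(cv2.imread("pics/top3.png")[200:330,170:370],(308,200),interpolation=cv2.INTER_CUBIC),alpha=1.5)
c=np.zeros((600,640,3),np.uint8);c[:400]=a;c[400:,:308]=b;cv2.imwrite("pics/w3b.png",c)
E
```

```text
barrel_center [([316.7, 180.2], 0.63)]
rod_center []
tray_in [([231.0, 266.8], 0.68, array([459.937, 261.766,  14.   ])), ([235.8, 265.4], 0.43, array([463.554, 248.64 ,  14.   ]))]
[ 482.771 -250.218  197.738] [ 3.141  0.    -2.865] [ 0.428  0.518 -0.002  1.853  0.001  0.771  2.274] 9.7
```

View pics/w3b.png

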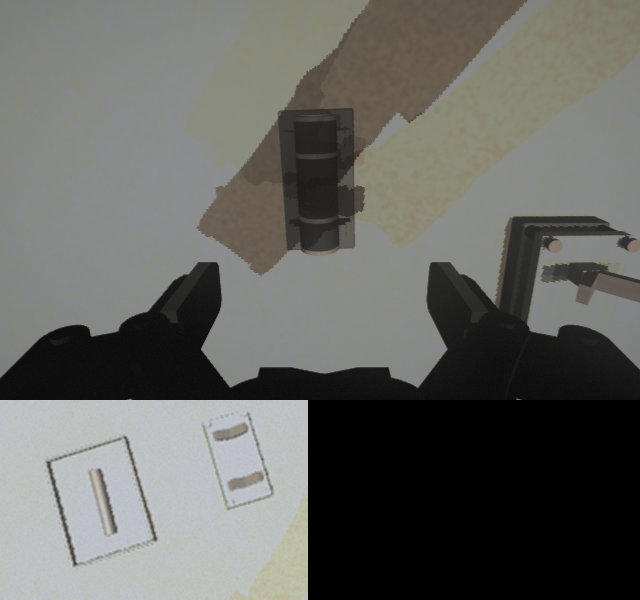

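The inset shows the rod flat in the tray with the V empty. The barrel runs from (315,116) to (320,250) in the wrist view, with edges at columns 294–337 and 300–340.

```bash
python3 - <<'E'
from h import *
np.set_printoptions(precision=3,suppress=True)
w=np.load("w3.npy",allow_pickle=True).item();t=ctrl.get_image("top")
a,b=atz(w,(320,248),36),atz(w,(315.5,120),36);d=a-b;print("barrel axis",a,b,np.linalg.norm(d),np.arctan2(d[1],d[0]),(a+b)/2)
e=atz(w,(319.5,252),30);n=atz(w,(316,114),48);print("ends",e,n,(e+n)/2,np.linalg.norm((e-n)[:2]))
r=[atz(w,c,6) for c in[(279,111),(353,109),(354,247),(287,249)]];print("rest",np.mean(r,0),[np.linalg.norm(r[i]-r[i-1]) for i in range(4)])
print("tri",tri([ray(w,(318,184)),ray(t,(418.5,256))]))
i=w["img"].astype(int).sum(2)
for row in(135,170,190,235): print(row,i[row,285:350:2])
E
```

```text
barrel axis [ 541.165 -238.895   36.   ] [ 429.739 -273.538   36.   ] 116.68761192749955 0.30142309078325874 [ 485.452 -256.216   36.   ]
ends [ 547.823 -237.614   30.   ] [ 424.427 -274.296   48.   ] [ 486.125 -255.955   39.   ] 128.73311149879487
rest [ 488.18  -255.451    6.   ] [np.float64(137.36373577000876), np.float64(67.97396976983951), np.float64(136.96521385754352), np.float64(68.91325852412317)]
tri [ 482.919 -255.564   27.516]
135 [161 159 159 157 157 110 104 109 109 110 109 112 106 109 109 106 114 122
 123 111 117 112 112 106 104 104 159 176 179 177 181 179 145]
170 [149 150 148 148 147 147  99 100  97 101 102 104 100 101 102 104 104 102
 103 104 101 100 104  97  98  92 113 136 141 136 143 145 234]
190 [141 137 133 136 134 136 102  88  89  83  91 101  89  93  94  98 101 100
 105 106  94 102  92  97  96  97 102 138 141 143 141 142 156]
235 [256 161 171 172 171 167 168 161 109 121 116 119 123 124 126 122 130 126
 137 181 176 170 167 159 151 145 129 226 274 272 259 274 276]
```

Request:
step_arm:
  series:
    - [[0, 0, -0.031, -0.014, -0.035, 0.2, 0], [0, 0, 0, 0, 0, 0.27, 0], [0, 0, 0, 0, 0, 0.27, 0], [0, 0, 0, 0, 0, 0.23, 0], [0, 0, 0, 0, 0, 0.15, 0], [0, 0, 0, 0, 0, 0.083, 0], [0, 0, 0, 0, 0, 0, 0], [0, 0, 0, 0, 0, 0, 0.2]]

```text
clock: 10.55
eef_pos: [486.6, -256.3, 18.0]
tool_rot: [-3.141, 0.001, -2.842]
force: [-0.4, -0.1, 0.6]
width: 72.8
gripper_force: 0.0
```

Request:
step_arm:
  series:
    - [[0, 0, 0, 0, 0, 0, 0.4], [0, 0, 0, 0, 0, 0, 0.6], [0, 0, 0, 0, 0, 0, 1], [0, 0, 0, 0, 0, 0, 1], [0, 0, 0, 0, 0, 0, 1], [0, 0, 0, 0, 0, 0, 1]]

```text
clock: 11.15
eef_pos: [486.8, -256.7, 18.6]
tool_rot: [-3.14, 0.002, -2.843]
force: [0.1, -0.9, 6.0]
width: 34.4
gripper_force: 59.0
```

Request:
step_arm:
  series:
    - [[0, 0, 0, 0, 0, -0.1, 1], [0, 0, 0, 0, 0, -0.25, 1], [0, 0, 0, 0, 0, -0.3, 1], [0, 0, 0, 0, 0, -0.25, 1], [0, 0, 0, -0.117, 0.224, 0, 1], [0, 0, 0, -0.117, 0.224, 0, 1], [0, 0, 0, -0.117, 0.224, 0, 1], [0, 0, 0, -0.117, 0.224, 0, 1], [0, 0, 0, -0.117, 0.224, 0, 1], [0, 0, 0, -0.117, 0.224, 0, 1], [0, 0, 0, -0.08, 0.15, 0, 1], [0, 0, 0.034, -0.04, 0.075, 0, 1]]

```text
clock: 12.35
eef_pos: [534.6, 8.7, 153.2]
tool_rot: [3.14, 0.001, -2.865]
force: [0.9, -1.0, -1.6]
width: 34.7
gripper_force: 60.5
```

Request:
step_arm:
  series:
    - [[0, 0, 0, 0, 0, 0, 1], [0, 0, 0, 0, 0, 0, 1]]

```text
clock: 12.55
eef_pos: [534.1, 4.3, 152.8]
tool_rot: [-3.141, -0.0, -2.869]
force: [0.0, -0.0, -2.5]
width: 34.3
gripper_force: 60.4
```

```bash
python3 - <<'E'
from h import *
np.set_printoptions(precision=3,suppress=True)
p=ctrl.get_image("wrist");save(p,"w4");np.save("w4.npy",p,allow_pickle=True)
s=ctrl.read_state();print(s["eef_pos"],s["tool_rot"],s["force"],s["width"],s["clock"])
for a in range(4):
    s=ctrl.get_image("scene"); print(ctrl.read_state()["eef_pos"]) 
E
```

```text
[534.039   3.53  152.68 ] [-3.141 -0.    -2.87 ] [ 0.377 -1.195 -2.001] 34.31590982489509 12.6
[534.07    3.266 152.577]
[534.1     3.262 152.492]
[534.199   3.42  152.423]
[534.23    3.618 152.36 ]
```

View pics/w4.png

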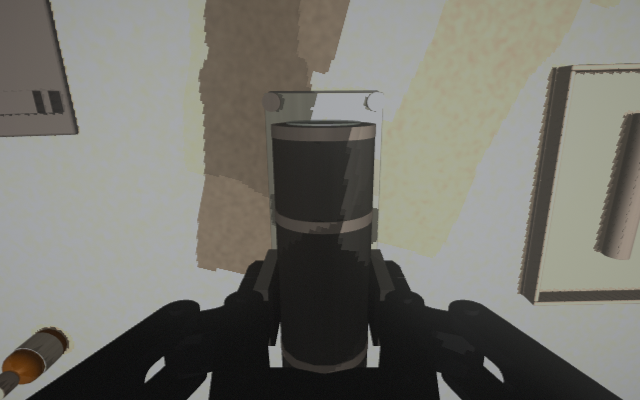

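The barrel is gripped level over the nest, near rim at (324,122). The nest's near posts are at (275,101) and (373,101), and the rod is lying in the tray at right.

```bash
python3 - <<'E'
from h import *
np.set_printoptions(precision=3,suppress=True)
for f,px,tcp in(("w4",[(275,101.5),(373,101.5)],(534.04,3.5)),("w1",[(289.2,104.5),(364.8,104.5)],(532.5,1.4))):
    w=np.load(f+".npy",allow_pickle=True).item()
    q=[atz(w,c,60) for c in px];m=np.mean(q,0);y=.272;u=np.array([np.cos(y),np.sin(y)]);n=np.array([-u[1],u[0]])
    print(f,m,np.linalg.norm(q[0]-q[1]),"nest est",m[:2]+72*u,"lat rel line through (540.2,6.3):",n@(m[:2]-[540.2,6.3]))
w=np.load("w4.npy",allow_pickle=True).item()
e=atz(w,(323.7,121),188);print("near end along/lat from tcp",u@(e[:2]-[534.04,3.5]),n@(e[:2]-[534.04,3.5]))
for r in(150,200,260):
  i=w["img"][r].astype(int).sum(1);print(r,i[262:284],i[366:388])
E
```

```text
w4 [465.637 -13.99   60.   ] 62.954290634737 nest est [534.99    5.354] lat rel line through (540.2,6.3): 0.4882886058121874
w1 [465.825 -12.92   60.   ] 64.9594581492135 nest est [535.178   6.424] lat rel line through (540.2,6.3): 1.4681806887183615
near end along/lat from tcp -65.33795191449654 1.3773353916863738
150 [282 278 275 271 252 266 280 282 278 280 183 120 110 110 113 112 108 110
 114 117 113 115] [190 190 189 185 183 175 171 160 286 467 499 495 498 502 465 457 471 476
 475 473 474 473]
200 [323 317 314 312 313 319 326 273 244 236 207 195 159 116 106 108 105 110
 107 106 105 110] [164 164 159 158 153 145 199 448 490 492 492 490 458 452 466 472 470 469
 473 476 479 478]
260 [214 226 168 144 140 143 143 142 139 138 140 143 143 142 112  87  88  87
  85  89  88  90] [135 134 126 121 109 118 144 150 150 150 152 156 153 153 163 168 169 186
 287 306 309 309]
```

Request:
step_arm:
  series:
    - [[0, 0, 0, -0.018, 0.0075, 0.1, 1], [0, 0, 0, 0, 0, 0.15, 1], [0, 0, 0, 0, 0, 0.1, 1], [0, 0, 0, 0, 0, 0.06, 1], [0, 0, 0, 0, 0, 0.04, 1], [0, 0, 0, 0, 0, 0, 1], [0, 0, 0, 0, 0, 0, 1]]

```text
clock: 13.5
eef_pos: [537.1, 6.6, 85.2]
tool_rot: [-3.141, 0.001, -2.869]
force: [-0.3, 0.3, -1.4]
width: 34.4
gripper_force: 60.4
```

Request:
step_arm:
  series:
    - [[0, 0, 0, 0, 0, 0.02, 1], [0, 0, 0, 0, 0, 0, 1], [0, 0, 0, 0, 0, 0, 1]]

```text
clock: 13.8
eef_pos: [536.9, 6.8, 82.0]
tool_rot: [-3.142, 0.0, -2.869]
force: [-0.1, -0.4, -1.9]
width: 34.7
gripper_force: 60.4
```

Request:
step_arm:
  series:
    - [[0, 0, 0, 0, 0, 0.01, 1], [0, 0, 0, 0, 0, 0, 1], [0, 0, 0, 0, 0, 0, 1]]

```text
clock: 14.1
eef_pos: [536.7, 6.8, 80.2]
tool_rot: [3.142, -0.0, -2.869]
force: [1.0, 0.5, -2.3]
width: 34.2
gripper_force: 60.4
```

Request:
step_arm:
  series:
    - [[0, 0, 0, 0, -0.008, 0, 1], [0, 0, 0, 0, 0, 0.006, 1], [0, 0, 0, 0, 0, 0, 1], [0, 0, 0, 0, 0, 0, 1]]

```text
clock: 14.5
eef_pos: [537.0, 5.6, 79.3]
tool_rot: [3.142, -0.0, -2.869]
force: [-0.4, -0.1, -2.7]
width: 34.4
gripper_force: 60.4
```

Request:
step_arm:
  series:
    - [[0, 0, 0, 0, 0, 0.007, 1], [0, 0, 0, 0, 0, 0, 1], [0, 0, 0, 0, 0, 0, 1]]

```text
clock: 14.8
eef_pos: [537.2, 5.5, 78.3]
tool_rot: [-3.141, 0.0, -2.869]
force: [-0.4, -0.7, -1.8]
width: 34.1
gripper_force: 60.6
```

Request:
step_arm:
  series:
    - [[0, 0, 0, 0, 0, 0.007, 1], [0, 0, 0, 0, 0, 0, 1], [0, 0, 0, 0, 0, 0, 1]]

```text
clock: 15.1
eef_pos: [537.3, 5.4, 77.6]
tool_rot: [-3.141, 0.0, -2.869]
force: [-0.8, -1.3, 3.7]
width: 34.2
gripper_force: 60.8
```

Request:
step_arm:
  series:
    - [[0, 0, 0, 0, 0, 0.007, 1], [0, 0, 0, 0, 0, 0, 1], [0, 0, 0, 0, 0, 0, 1]]

```text
clock: 15.4
eef_pos: [537.3, 5.4, 76.3]
tool_rot: [-3.141, 0.0, -2.869]
force: [0.5, -1.3, 4.4]
width: 34.2
gripper_force: 60.9
```

Contact was felt at 77.7 mm with almost no side force, so the barrel is aligned. Releasing.

Request:
step_arm:
  series:
    - [[0, 0, 0, 0, 0, 0, 0.5], [0, 0, 0, 0, 0, 0, 0.4], [0, 0, 0, 0, 0, 0, 0.3], [0, 0, 0, 0, 0, 0, 0.2], [0, 0, 0, 0, 0, 0, 0.1], [0, 0, 0, 0, 0, 0, 0], [0, 0, 0, 0, 0, 0, 0], [0, 0, 0, 0, 0, 0, 0]]

```text
clock: 16.2
eef_pos: [537.0, 5.6, 76.2]
tool_rot: [3.142, -0.0, -2.869]
force: [0.4, -0.5, 0.2]
width: 85.6
gripper_force: 0.0
```

Request:
step_arm:
  series:
    - [[0, 0, 0, 0, 0, -0.1, 0], [0, 0, 0, 0, 0, -0.25, 0], [0, 0, 0, 0, 0, -0.25, 0], [0, 0, 0, 0, 0, -0.1, 0], [0, 0, 0, 0, 0, 0, 0.5], [0, 0, 0, 0, 0, 0, 1], [0, 0, 0, 0, 0, 0, 1], [0, 0, 0, 0, 0, 0, 1], [0, 0, 0, 0, 0, 0, 1]]

```text
clock: 17.1
eef_pos: [536.5, 5.6, 180.2]
tool_rot: [3.141, -0.002, -2.869]
force: [0.1, -0.2, -0.5]
width: 12.1
gripper_force: 0.0
```

```bash
python3 - <<'E'
from h import *
np.set_printoptions(precision=3,suppress=True)
p=ctrl.get_image("wrist");save(p,"w5");np.save("w5.npy",p,allow_pickle=True)
s=ctrl.read_state();print(s["eef_pos"],s["tool_rot"],s["force"],s["width"],s["clock"])
E
```

```text
[536.642   5.589 180.396] [ 3.141 -0.002 -2.869] [-0.343  0.351  0.52 ] 4.5054313303209765 17.15
```

View pics/w5.png

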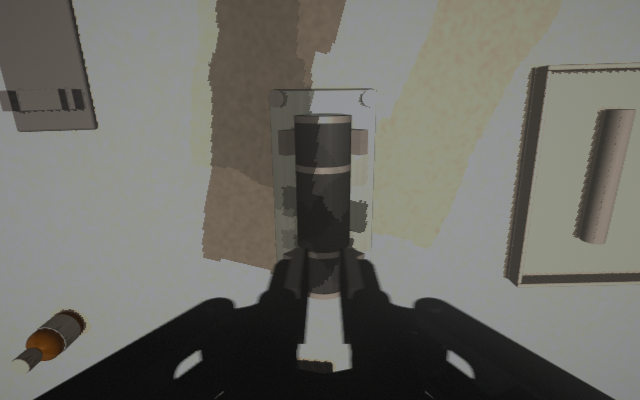

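The barrel is seated along the V, near rim at (323,115) and both near V supports showing evenly at columns 287 and 359. The fingers are nearly shut.

```bash
python3 - <<'E'
from h import *
np.set_printoptions(precision=3,suppress=True)
w=np.load("w5.npy",allow_pickle=True).item();y=.272;u=np.array([np.cos(y),np.sin(y)]);n=np.array([-u[1],u[0]])
m=np.mean([atz(w,c,60) for c in[(279,99),(367,99)]],0)[:2]
e=atz(w,(322.5,115),113)[:2];f=atz(w,(325,298),88)[:2];c=m+72*u
print("nest",c,"near,far end rel nest",u@(e-c),n@(e-c),u@(f-c),n@(f-c),"tcp rel",u@([536.6,5.6]-c),n@([536.6,5.6]-c))
E
```

```text
nest [535.752   5.673] near,far end rel nest -62.81430527433743 -0.23718334128198312 72.09293370543564 1.5010787456126 tcp rel 0.7967133641210337 -0.29814504508022827
```

Request:
step_arm:
  series:
    - [[0, 0, 0, 0, 0, 0.1, 1], [0, 0, 0, 0, 0, 0.15, 1], [0, 0, 0, 0, 0, 0.1, 1], [0, 0, 0, 0, 0, 0.06, 1], [0, 0, 0, 0, 0, 0, 1], [0, 0, 0, 0, 0, 0, 1]]

```text
clock: 17.75
eef_pos: [537.3, 5.6, 119.9]
tool_rot: [-3.142, 0.0, -2.869]
force: [0.2, 0.5, -0.2]
width: -0.0
gripper_force: 0.0
```

Request:
step_arm:
  series:
    - [[0, 0, 0, 0, 0, 0.01, 1], [0, 0, 0, 0, 0, 0.01, 1], [0, 0, 0, 0, 0, 0.01, 1], [0, 0, 0, 0, 0, 0, 1], [0, 0, 0, 0, 0, 0, 1]]

```text
clock: 18.25
eef_pos: [537.1, 5.6, 115.3]
tool_rot: [-3.142, 0.0, -2.869]
force: [0.0, 0.5, 0.4]
width: -0.1
gripper_force: 0.0
```

Request:
step_arm:
  series:
    - [[0, 0, 0, 0, 0, 0.006, 1], [0, 0, 0, 0, 0, 0.006, 1], [0, 0, 0, 0, 0, 0.006, 1], [0, 0, 0, 0, 0, 0.006, 1], [0, 0, 0, 0, 0, 0, 1], [0, 0, 0, 0, 0, 0, 1]]

```text
clock: 18.85
eef_pos: [537.1, 5.6, 111.8]
tool_rot: [-3.142, 0.0, -2.869]
force: [-0.8, 0.5, 3.3]
width: 0.2
gripper_force: 2.1
```

Request:
step_arm:
  series:
    - [[0, 0, 0, 0, 0, 0.006, 1], [0, 0, 0, 0, 0, 0.006, 1], [0, 0, 0, 0, 0, 0.006, 1], [0, 0, 0, 0, 0, 0, 1], [0, 0, 0, 0, 0, 0, 1]]

```text
clock: 19.35
eef_pos: [537.2, 5.6, 109.1]
tool_rot: [-3.142, 0.0, -2.869]
force: [-2.0, -0.1, 6.0]
width: 0.4
gripper_force: 3.1
```

Request:
step_arm:
  series:
    - [[0, 0, 0, 0, 0, 0.006, 1], [0, 0, 0, 0, 0, 0.006, 1], [0, 0, 0, 0, 0, 0.006, 1], [0, 0, 0, 0, 0, 0, 1], [0, 0, 0, 0, 0, 0, 1], [0, 0, 0, 0, 0, 0, 1]]

```text
clock: 19.95
eef_pos: [537.2, 5.6, 106.6]
tool_rot: [-3.142, 0.0, -2.869]
force: [-0.8, 0.4, 8.0]
width: 0.0
gripper_force: 4.1
```

Request:
step_arm:
  series:
    - [[0, 0, 0, 0, 0, 0, 1], [0, 0, 0, 0, 0, 0, 1], [0, 0, 0, 0, 0, 0, 1], [0, 0, 0, 0, 0, 0, 1], [0, 0, 0, 0, 0, 0, 1]]

```text
clock: 20.45
eef_pos: [537.2, 5.6, 106.6]
tool_rot: [-3.142, 0.0, -2.869]
force: [-0.4, -0.3, 7.7]
width: -0.1
gripper_force: 4.1
```

The nest has sunk about 7 mm under an 8 N push and is steady, matching the spring figures. Handing in.

```bash
python3 -c "
from cell import ctrl
print(ctrl.finish_job())"
```

```text
the job is handed in; nothing more can be done
None
```

I handed the job in at about 20.5 s: the rod is flat in the tray, and the barrel is seated in the V and held pressed about 7 mm down at about 8 N; no verdict came back.

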